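Refit the loose jaw of a circuit-board holder

TASK

Put the loose jaw back on the circuit-board holder: set it on the holder's bare landing, slide its dovetailed tongue, narrow end first, flat along the tapered way towards the fixed jaw, and push it on firmly (about 15 N) until it wedges tight and stays wedged when you let go. Do not ram it or push harder than about 20 N, and leave the other things on the bench where they are.

Things in the scene. Friction and masses are not known exactly. Their poses are not given: they have to be found in the camera images.
- bed: Fixed board-holder bed 240 (x) x 120 x 12 mm. Origin: centre of underside; +x runs from the bare landing (x -120 to 0) along the way (x 0 to 90) to a fixed jaw (x 97-118, top 57 high). Way walls: tops 29 high, out to y +-59, undercut 25 deg, closing in 4 deg a side; floor half width about 23.3 mm at the mouth, 22 at x=18, but the +y wall, a dark strip on screws, is set up to 1.5 mm in or out.
- jaw: Loose oiled steel jaw, 0.22-0.4 kg. Origin: under the middle of its tongue; +x: narrow end. Tongue 70 long, 16 high, half width at the bottom 22 mm at mid-length, narrowing 4 deg a side, flanks leaning in 25 deg. Behind it a block 32 (x, centre x=-50) x 24 (y) x 50 mm high: grasp it across y. It wedges at 7 to 30 mm past the bed's centre, 20 N building up within 1 mm of its travel, and holds by friction.
- pot: Brass tip-cleaner pot, 62 mm across, 45 mm high, standing on the bench; origin at the centre of its underside. Leave alone.
- spool: Solder spool standing on its flange, 54 mm across, 32 mm high; origin at the centre of its underside. Leave alone.
- driver: Yellow-handled screwdriver 170 mm long lying on the bench beyond the work. Leave alone.
There are look-alikes about, which are no part of the job. There is more than one size of the jaw; the one meant has the size given above.

How it is judged:
By the outcome, as a careful person would: the job done as asked, in the order asked, and still so for the second after the job is handed in, with the robot touching nothing.
It also fails if it takes over 72 s, if anything falls off the work surface, if the arm or the gripper's body presses on something with over 40 N, if the wrist force passes 120 N, or if a joint passes its speed limit or range.

ROBOT

A 6-joint arm with a two-finger parallel gripper is mounted at the origin on the work surface. World frame = base frame: x ahead of the robot, y to its left, z up, the work surface at z = 0. Lengths are in mm, angles in rad, forces in N, time in s.
With the tool pointing down it reaches from about 275 to 1000 mm from the base axis. Payload 8.4 kg.
Tool frame: the origin (TCP) lies midway between the tips of the shut fingers; the grasp point (between the pads) lies 19 mm behind it; z points along the fingers, y is the line along which they close (so a half turn about z gives the same grasp; the last joint's range is limited). The gripper opens to 85 mm and grips with 20 to 120 N. Pads are 22 mm wide; open, the fingers measure 114 mm over their backs; the gripper's body (76 mm by 85 mm) begins 54 mm behind the grasp point. The pads swing forward as they close: fully open they stand 13 mm farther back than shut.
Start: joints at [1.311, 0.353, 1.633, -0, 1.155, -0.002], TCP at [159.345, 604.349, 231.281] pointing down, gripper open.
Joint ranges: [-2.63, 2.63], [-0.92, 2.1], [0.06, 2.66], [-1.3, 4.44], [0, 2.69], [-3.02, 3.02]. Speed limits (rad/s): [2.22, 2.22, 2.79, 3.14, 3.14, 3.14].

INTERFACE

Orientations are given as [roll, pitch, yaw] about the fixed x, y, z axes, in that order (R = Rz(yaw) Ry(pitch) Rx(roll)).
In Python, from rig import r gives the robot as it stands.
- The arm moves only by the tool servo_tool, never from a script. Its argument "deltas" is a list of rows, each an object of numbers: "x", "y", "z": the shift along the world's x, y, z in mm; "rx", "ry", "rz": the turn, a rotation vector about the world's x, y, z in rad; "gripper": the gripper's target within -1 to 1 (fully open at 1, half-way at 0, shut at -1). A call has 1 to 10 rows; each row is the pose to reach, as a shift and turn from the pose commanded when the call began; what a row does not reach only later rows make up. A row lasts 1/10 s, in which the tool goes at most 50 mm and 8.59 degrees, less where a joint would pass 70% of its speed; a pose out of reach is approached as far as the arm can. A call with a gripper value outside its range is refused whole. The fingers move at their own pace and stop on an object; "newtons" is the grip in N (left out, the last holds). Time passes only in rows, so rows that repeat a pose let the fingers close. It gives the time, the measured TCP pose, the force, the opening and the grip force at its end, in the units of the state.
- r.sense(): the state, without advancing time (a new reading comes with each control period).
- r.grab_frame(name): name is "scene" or "top" or "wrist"; returns the picture (384x512x3 uint8, blue, green, red); there is no depth.
- r.camera_params(name): a dict with "mtx" (3x3 intrinsics, pixels), "eye" and "orientation" of the camera in the world. Camera axes: x right, y down, z forward; pixel columns grow to the right and rows downward; lengths in mm; the calibration is good to about 2 mm. A picture is of the moment at which its call begins: read the wrist's pose just before it. camera_params takes no time and is no camera call; for the wrist camera it gives the pose at the moment of the call.
- r.sign_off(): hands the job in; it is judged then, once.
Trained networks look in the newest picture that a camera, given by its name, has taken for a name from the list of things; names that differ only in an ending like _2 or _b are one class to them, and where a whole thing is asked for, a point or a joint stands for the part that bears it (a point fixed in the world has none). Each returns a list of dicts, best first, with "conf" (0 to 1); they miss things now and then, are a little off and sometimes report something else, mostly with a low value. They report only what shows in the picture. A call takes as long as a camera call. They do not tell look-alikes from the thing itself.
- r.recognise(name, camera): "box" ([left, top, width, height] in pixels, round what is visible of it).
The state is a dict: "clock": time; "qpos": joint angles; "qvel": joint speeds; "joint_efforts": joint torques, N m; "eef_pos": TCP position; "tcp_rot": TCP orientation; "contact_force": force on the tool from outside, world axes, zero at the start; "wrist_torque": the same for the moment, N m; "opening": opening from 0.0 (shut) to 1.0 (fully open); "grasp_force": force on a finger pad.
Only numpy, scipy, OpenCV 4.12 (cv2) and the standard library are available. Lean on these libraries where they do the work, as an engineer would, in place of code of your own. Each camera call takes 0.05 s, during which the arm holds its last target. There are 200 camera calls.

## Working session

There is one attempt and no reset: what is moved stays moved. The work goes in short steps, Python scripts to look and compute and a tool call to move; the robot and the scene stay as the last step left them, time stands still between calls to the robot, and variables do not carry over. Pictures are saved under pics/ and viewed, at most 10 in all, crops included, and the job is handed in when it is done.

Besides the shell and the picture viewer there is one more tool, called after "Call:" as name(argument=value, ...), one argument or row to a line, values as JSON. servo_tool: Moves the arm, as the interface text tells. Its arguments: {"type":"object","properties":{"deltas":{"type":"array","items":{"type":"object","properties":{"x":{"type":"number"},"y":{"type":"number"},"z":{"type":"number"},"rx":{"type":"number"},"ry":{"type":"number"},"rz":{"type":"number"},"gripper":{"type":"number"}}}},"newtons":{"type":"number"}},"required":["deltas"]}

```bash
mkdir -p pics; ls; python3 - <<'E'
from rig import r
import cv2,numpy as np
print(r.sense())
ims=[]
for c in("scene","top"):
    im=r.grab_frame(c);cv2.imwrite(f"pics/{c}0.png",im);ims.append(im)
    for n in("bed","jaw","pot","spool","driver"):
        print(c,n,[(np.round(d["box"]).tolist(),round(d["conf"],2)) for d in r.recognise(n,c)])
    p=r.camera_params(c);print({k:np.round(v,3).tolist() for k,v in p.items()})
cv2.imwrite("pics/both0.png",cv2.resize(np.vstack(ims),None,fx=0.78,fy=0.78))
E
```

```text
pics
{'clock': 0.0, 'qpos': array([ 1.31059829e+00,  3.53664386e-01,  1.63416523e+00,  1.67173956e-05,
        1.15517223e+00, -2.41570520e-03]), 'qvel': array([-0.00157541,  0.0016397 , -0.00037266, -0.00090781,  0.00144624,
       -0.00094564]), 'joint_efforts': array([ 8.87603983e-05, -6.05252910e+01, -3.42074561e+01,  9.60874763e-05,
        9.48467787e-03,  2.55193788e-05]), 'eef_pos': array([159.21481924, 603.87754221, 230.53822715]), 'tcp_rot': array([-3.14018350e+00, -1.86887634e-05,  2.88380355e+00]), 'contact_force': array([ 0.31526352,  0.3111998 , -0.4305641 ]), 'wrist_torque': array([-0.00302593, -0.00113412, -0.02037913]), 'grasp_force': 0.0, 'opening': 0.9996655764949982}
scene bed [([248.0, 139.0, 114.0, 66.0], 0.55)]
scene jaw [([276.0, 236.0, 51.0, 32.0], 0.71), ([213.0, 180.0, 45.0, 50.0], 0.7)]
scene pot [([180.0, 155.0, 30.0, 36.0], 0.61)]
scene spool [([102.0, 204.0, 36.0, 29.0], 0.78)]
scene driver [([216.0, 246.0, 83.0, 71.0], 0.94)]
{'mtx': [[394.633, 0.0, 252.393], [0.0, 394.633, 193.097], [0.0, 0.0, 1.0]], 'eye': [1115.054, -426.974, 436.797], 'orientation': [-2.153, -0.015, 0.892]}
top bed [([143.0, 171.0, 62.0, 116.0], 0.97)]
top jaw [([252.0, 121.0, 32.0, 25.0], 0.81)]
top pot []
top spool [([345.0, 238.0, 29.0, 19.0], 0.57)]
top driver [([305.0, 104.0, 9.0, 68.0], 0.59)]
{'mtx': [[407.75, 0.0, 256.515], [0.0, 407.75, 194.859], [0.0, 0.0, 1.0]], 'eye': [530.987, -23.976, 900.481], 'orientation': [-2.997, -0.014, -1.576]}
```

```bash
python3 - <<'E'
import cv2,numpy as np
a=cv2.imread("pics/scene0.png")[110:330,80:400];b=cv2.imread("pics/top0.png")[60:340,120:400]
a=cv2.resize(a,(400,275),interpolation=2);b=cv2.resize(b,(560,560),interpolation=2)
a=cv2.resize(cv2.imread("pics/scene0.png")[110:330,80:400],(800,550),interpolation=2)
cv2.imwrite("pics/a.png",a);cv2.imwrite("pics/b.png",b)
E
```

```text
(no output)
```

View pics/a.png

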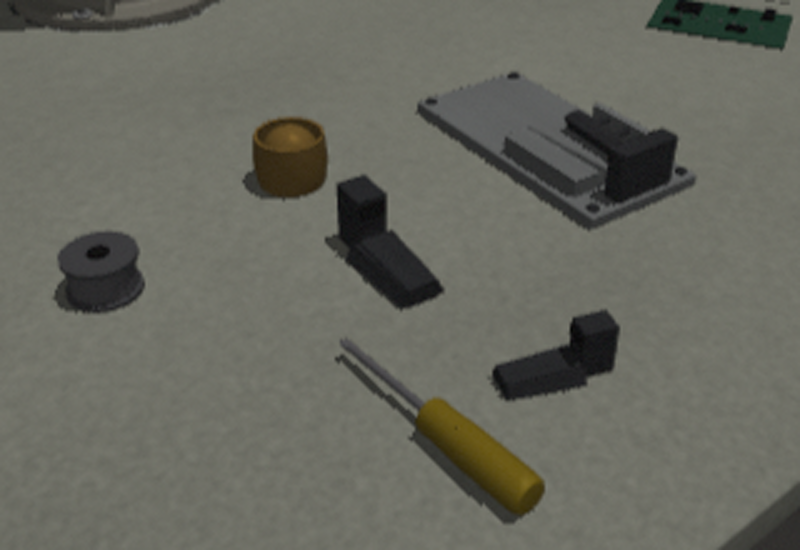

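View pics/b.png

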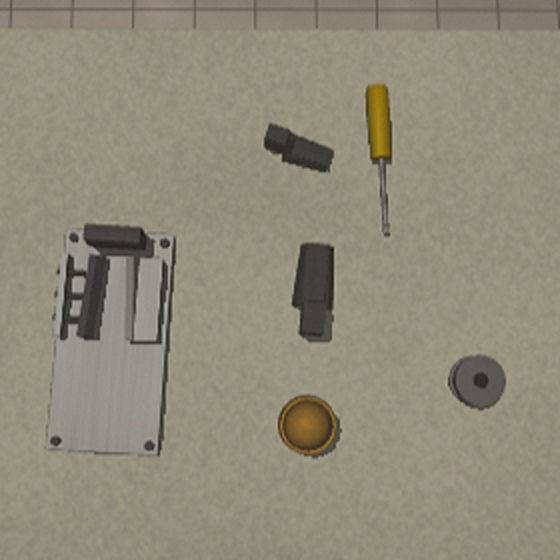

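The larger jaw is at b.png (315,290), i.e. top px (277,205). The smaller look-alike is at b.png (298,148), i.e. top px (269,134). At about 1.1 mm per crop pixel the larger is about 101 mm long and 44 mm wide, which fits the description; the smaller is about 75 mm long. Next I'll work out rough poses.

```bash
cat > h.py <<'E'
import numpy as np,cv2
from scipy.spatial.transform import Rotation as R
from scipy.optimize import least_squares
def cam(p): return np.array(p["mtx"]),np.array(p["eye"]),R.from_euler("xyz",p["orientation"]).as_matrix()
def unproj(p,uv,z):
    K,e,O=cam(p); d=O@np.linalg.inv(K)@np.array([*uv,1.]); return e+d*(z-e[2])/d[2]
def proj(p,X):
    K,e,O=cam(p); c=(np.atleast_2d(X)-e)@O@K.T; return c[:,:2]/c[:,2:]
def fit(views,x0):
    """views: list of (camparams, local pts Nx3, pixels Nx2); pose x,y,yaw on z=0"""
    def T(q,P): return np.asarray(P)@R.from_euler("z",q[2]).as_matrix().T+[q[0],q[1],0]
    s=least_squares(lambda q:np.concatenate([(proj(c,T(q,P))-px).ravel() for c,P,px in views]),x0,x_scale=[10,10,.1])
    return s.x,np.round(s.fun.reshape(-1,2),1)
E
python3 - <<'E'
from rig import r
from h import *
t=r.camera_params("top")
f=lambda l:np.array(l)/2+[120,60]
bed=[[-120,60,12],[-120,-60,12],[120,-60,12]]
q,e=fit([(t,bed,f([[47,449],[158,455],[174,236]]))],[450,150,0]);print("bed",q,e.tolist())
q,e=fit([(t,[[35,16,8],[35,-16,8],[-66,12,50],[-66,-12,50]],f([[301,243],[333,244],[299,334],[325,336]]))],[500,-30,0]);print("jaw",q,e.tolist())
w=r.camera_params("wrist");s=r.sense()
Rt=R.from_euler("xyz",s["tcp_rot"]).as_matrix()
print("wrist cam in tool",Rt.T@(w["eye"]-s["eef_pos"]),np.round(Rt.T@cam(w)[2],3).tolist(),w["mtx"])
print(unproj(w,(256,192),0))
E
```

```text
bed [ 5.83726185e+02  1.38581347e+02 -5.79454100e-02] [[-0.6, 0.4], [0.3, 0.4], [0.3, -0.9]]
jaw [ 6.53159287e+02 -8.27381240e+01 -8.64725090e-02] [[0.7, 0.5], [-1.0, 1.2], [0.9, -0.8], [-0.6, -0.8]]
wrist cam in tool [  66.65055411   -0.40447918 -142.12553642] [[0.001, -0.965, -0.263], [1.0, 0.001, -0.0], [0.0, -0.263, 0.965]] [[326.85647135   0.         250.58695718]
 [  0.         326.85647135 192.68458541]
 [  0.           0.           1.        ]]
[194.07076917 601.39472397   0.        ]
```

Call:
servo_tool(
  deltas=[
    {"x": 22, "y": -23, "z": -4, "rz": -0.147},
    {"x": 43, "y": -46, "z": -8, "rz": -0.294},
    {"x": 65, "y": -70, "z": -12, "rz": -0.441},
    {"x": 86, "y": -93, "z": -16, "rz": -0.588},
    {"x": 108, "y": -116, "z": -20, "rz": -0.735},
    {"x": 129, "y": -140, "z": -24, "rz": -0.882},
    {"x": 151, "y": -163, "z": -28, "rz": -1.029},
    {"x": 172, "y": -186, "z": -32, "rz": -1.176},
    {"x": 194, "y": -209, "z": -36, "rz": -1.323},
    {"x": 215, "y": -233, "z": -40, "rz": -1.47},
  ],
)

```text
invalid input
```

Call:
servo_tool(
  deltas=[
    {"x": 22, "y": -23, "z": -4, "rz": -0.147},
    {"x": 43, "y": -46, "z": -8, "rz": -0.294},
    {"x": 65, "y": -70, "z": -12, "rz": -0.441},
    {"x": 86, "y": -93, "z": -16, "rz": -0.588},
    {"x": 108, "y": -116, "z": -20, "rz": -0.735},
    {"x": 129, "y": -140, "z": -24, "rz": -0.882},
    {"x": 151, "y": -163, "z": -28, "rz": -1.029},
    {"x": 172, "y": -186, "z": -32, "rz": -1.176},
    {"x": 194, "y": -209, "z": -36, "rz": -1.323},
    {"x": 215, "y": -233, "z": -40, "rz": -1.47},
  ],
)

```text
invalid input
```

Call:
servo_tool(
  deltas=[
    {"x": 0},
    {"x": 0},
    {"x": 0},
  ],
)

```text
invalid input
```

Call:
servo_tool(
  deltas=[
    {"x": 22, "y": -23, "z": -4, "rx": 0, "ry": 0, "rz": -0.147, "gripper": 1},
  ],
  newtons=40,
)

```text
clock: 0.7
eef_pos: [180.1, 583.5, 227.8]
tcp_rot: [3.139, -0.001, 2.738]
contact_force: [2.1, 0.4, 0.3]
opening: 1.001
grasp_force: 0.0
```

Call:
servo_tool(
  deltas=[
    {"x": 40, "y": -44, "z": -8, "rx": 0, "ry": 0, "rz": -0.147, "gripper": 1},
    {"x": 80, "y": -88, "z": -16, "rx": 0, "ry": 0, "rz": -0.294, "gripper": 1},
    {"x": 120, "y": -130, "z": -23, "rx": 0, "ry": 0, "rz": -0.441, "gripper": 1},
    {"x": 160, "y": -173, "z": -30, "rx": 0, "ry": 0, "rz": -0.588, "gripper": 1},
    {"x": 195, "y": -211, "z": -37, "rx": 0, "ry": 0, "rz": -0.735, "gripper": 1},
    {"x": 230, "y": -249, "z": -44, "rx": 0, "ry": 0, "rz": -0.882, "gripper": 1},
    {"x": 265, "y": -286, "z": -50, "rx": 0, "ry": 0, "rz": -1.029, "gripper": 1},
    {"x": 300, "y": -324, "z": -57, "rx": 0, "ry": 0, "rz": -1.176, "gripper": 1},
    {"x": 330, "y": -357, "z": -63, "rx": 0, "ry": 0, "rz": -1.323, "gripper": 1},
    {"x": 360, "y": -390, "z": -68, "rx": 0, "ry": 0, "rz": -1.47, "gripper": 1},
  ],
  newtons=40,
)

```text
clock: 1.7
eef_pos: [519.1, 215.4, 163.5]
tcp_rot: [3.141, -0.0, 1.261]
contact_force: [-0.3, 0.9, 0.6]
opening: 1.002
grasp_force: 0.0
```

Call:
servo_tool(
  deltas=[
    {"x": 25, "y": -26, "z": -5, "rx": 0, "ry": 0, "rz": -0.147, "gripper": 1},
    {"x": 49, "y": -52, "z": -9, "rx": 0, "ry": 0, "rz": -0.294, "gripper": 1},
    {"x": 49, "y": -52, "z": -9, "rx": 0, "ry": 0, "rz": -0.441, "gripper": 1},
    {"x": 49, "y": -52, "z": -9, "rx": 0, "ry": 0, "rz": -0.588, "gripper": 1},
    {"x": 49, "y": -52, "z": -9, "rx": 0, "ry": 0, "rz": -0.735, "gripper": 1},
    {"x": 49, "y": -52, "z": -9, "rx": 0, "ry": 0, "rz": -0.882, "gripper": 1},
    {"x": 49, "y": -52, "z": -9, "rx": 0, "ry": 0, "rz": -1.029, "gripper": 1},
    {"x": 49, "y": -52, "z": -9, "rx": 0, "ry": 0, "rz": -1.176, "gripper": 1},
    {"x": 49, "y": -52, "z": -9, "rx": 0, "ry": 0, "rz": -1.323, "gripper": 1},
    {"x": 49, "y": -52, "z": -9, "rx": 0, "ry": 0, "rz": -1.323, "gripper": 1},
  ],
  newtons=40,
)

```text
clock: 2.7
eef_pos: [566.9, 165.1, 154.6]
tcp_rot: [-3.141, -0.0, -0.058]
contact_force: [0.2, -0.8, -0.5]
opening: 0.998
grasp_force: 0.0
```

```bash
python3 - <<'E'
from rig import r
from h import *
import pickle
s=r.sense();w=r.camera_params("wrist");im=r.grab_frame("wrist")
print(s["clock"],s["eef_pos"],s["tcp_rot"],s["qpos"])
pickle.dump(w,open("wbed.pkl","wb"));cv2.imwrite("pics/wbed.png",im)
cv2.imwrite("pics/wbed_v.png",cv2.resize(im,(800,600),interpolation=cv2.INTER_CUBIC))
E
```

```text
2.7 [566.9268313  165.11165226 154.58865495] [-3.14148929e+00 -1.65366511e-04 -5.84490980e-02] [2.80835723e-01 3.82933193e-01 1.77798503e+00 5.10793623e-05
 9.80484092e-01 1.91005271e+00]
```

View pics/wbed_v.png

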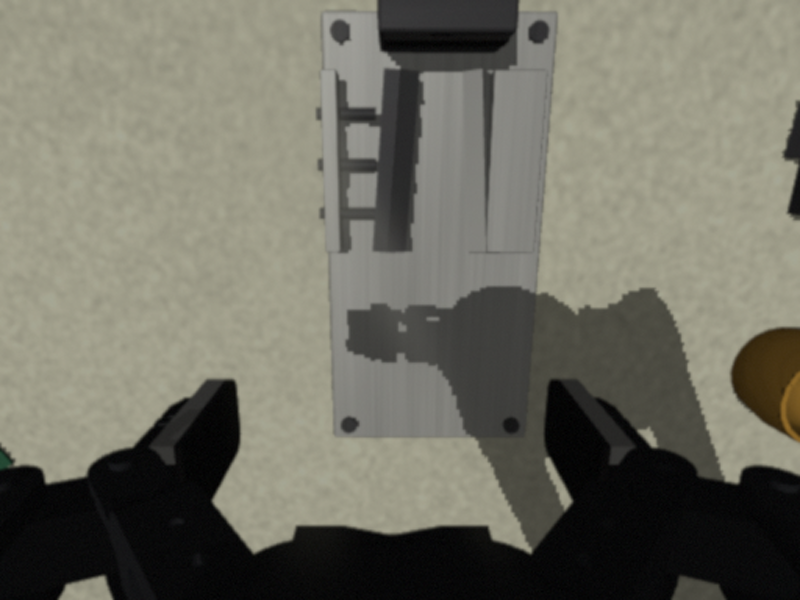

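The wrist picture shows the bed upright, with the landing nearest. Its corners are at (334,436), (525,436), (322,12) and (556,12). The dark +y strip's inner edge runs from about (411,250) to (423,70). The −y wall's edge is faint, near x = 470, so I'll enlarge it.

```bash
python3 - <<'E'
from h import *
import pickle
w=pickle.load(open("wbed.pkl","rb"));im=cv2.imread("pics/wbed.png")
S=1.5625
bed=[[-120,60,12],[-120,-60,12],[120,-60,12],[120,60,12]]
q,e=fit([(w,bed,np.array([[334,436],[525,436],[556,12],[322,12]])/S)],[584,138,-.058]);print(q,e.tolist())
def P(pts): 
    return proj(w,np.array(pts)@R.from_euler("z",q[2]).as_matrix().T+[q[0],q[1],0])
x0,y0,f=200,30,5.7
c=im[30:170,225-25:340]
c=cv2.resize(c,None,fx=f,fy=f-1.5,interpolation=2)
c=cv2.convertScaleAbs(c,alpha=1.3)
t=np.tan(np.radians(25));g=np.tan(np.radians(4))
h=lambda x,z:23.3-g*x-t*(z-12)
for sgn in(1,-1):
    print(sgn,np.round(P([[0,sgn*h(0,29),29],[90,sgn*h(90,29),29]])*S).tolist())
cv2.imwrite("pics/way.png",c)
E
```

```text
[ 5.84959253e+02  1.39821140e+02 -5.79447014e-02] [[-0.5, 2.0], [0.5, 2.0], [1.9, -1.1], [-1.9, -1.2]]
1 [[407.0, 253.0], [422.0, 69.0]]
-1 [[465.0, 253.0], [459.0, 69.0]]
```

View pics/way.png

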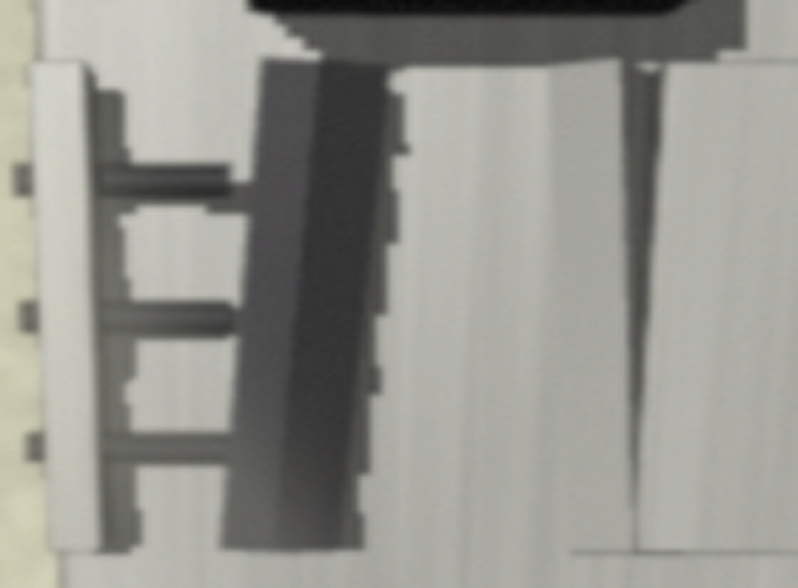

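Call:
servo_tool(
  deltas=[
    {"x": 7, "y": -49, "z": 0, "rx": 0, "ry": 0, "rz": -0.028, "gripper": 1},
    {"x": 14, "y": -97, "z": 0, "rx": 0, "ry": 0, "rz": -0.028, "gripper": 1},
    {"x": 21, "y": -146, "z": 0, "rx": 0, "ry": 0, "rz": -0.028, "gripper": 1},
    {"x": 28, "y": -194, "z": 0, "rx": 0, "ry": 0, "rz": -0.028, "gripper": 1},
    {"x": 36, "y": -243, "z": 0, "rx": 0, "ry": 0, "rz": -0.028, "gripper": 1},
    {"x": 36, "y": -243, "z": 0, "rx": 0, "ry": 0, "rz": -0.028, "gripper": 1},
    {"x": 36, "y": -243, "z": 0, "rx": 0, "ry": 0, "rz": -0.028, "gripper": 1},
    {"x": 36, "y": -243, "z": 0, "rx": 0, "ry": 0, "rz": -0.028, "gripper": 1},
  ],
  newtons=40,
)

```text
clock: 3.55
eef_pos: [602.6, -77.2, 154.4]
tcp_rot: [-3.141, 0.0, -0.082]
contact_force: [0.0, 0.5, 0.4]
opening: 1.0
grasp_force: 0.0
```

```bash
python3 - <<'E'
from rig import r
from h import *
import pickle
wb=pickle.load(open("wbed.pkl","rb"))
f=lambda cx,cy:(200+cx/5.7,30+cy/4.2)
L0,R0,L1,R1=[unproj(wb,f(*p),29) for p in((338,549),(572,550),(388,62),(552,64))]
print(L0,R0,L1,R1); m0,m1=(L0+R0)/2,(L1+R1)/2
print("way mouth mid",m0,"end",m1,"yaw",np.arctan2(*(m1-m0)[[1,0]]),"widths",np.linalg.norm(L0-R0),np.linalg.norm(L1-R1))
print("landing corners",[unproj(wb,np.array(p)/1.5625,12)[:2].round(1).tolist() for p in((334,436),(525,436))])
s=r.sense();w=r.camera_params("wrist");im=r.grab_frame("wrist")
print(s["clock"],s["eef_pos"],s["tcp_rot"])
pickle.dump(w,open("wjaw.pkl","wb"));cv2.imwrite("pics/wjaw.png",im)
cv2.imwrite("pics/wjaw_v.png",cv2.convertScaleAbs(cv2.resize(im,(800,600),interpolation=cv2.INTER_CUBIC),alpha=1.6))
E
```

```text
[587.12884023 156.23449585  29.        ] [584.97356584 122.34872669  29.        ] [675.10431435 145.13838463  29.        ] [673.52033194 123.43444768  29.        ]
way mouth mid [586.05120304 139.29161127  29.        ] end [674.31232315 134.28641616  29.        ] yaw -0.05664827308904045 widths 33.95424213817366 21.76166076577942
landing corners [[470.7, 206.0], [463.9, 87.3]]
3.55 [602.57865968 -77.24520551 154.39234409] [-3.14123734e+00  4.77995091e-04 -8.18787567e-02]
```

View pics/wjaw_v.png

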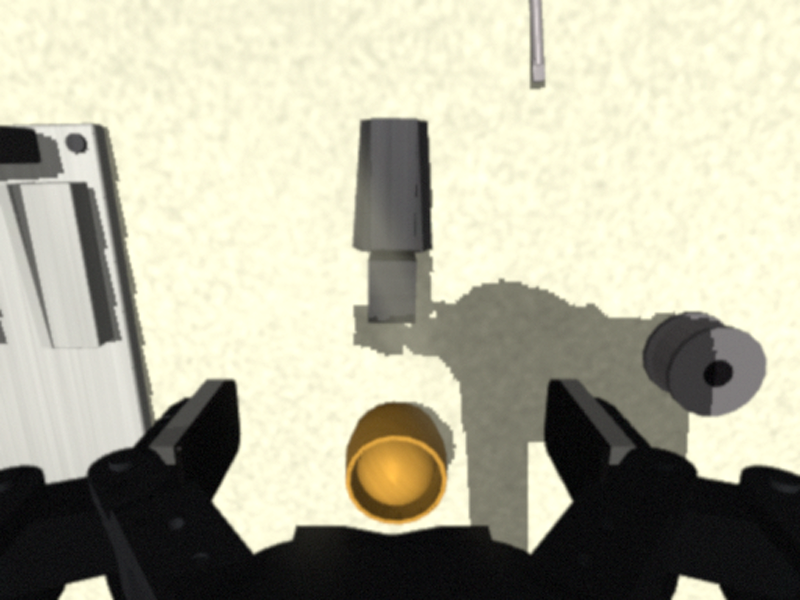

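The jaw's tongue corners in the 800 px wrist view are (360,120), (428,121), (354,249) and (432,250). The block's top rear corners are (368,321) and (415,322). The pot is behind the block at (396,470).

```bash
python3 - <<'E'
from rig import r
from h import *
import pickle
w=pickle.load(open("wjaw.pkl","rb"))
q,e=fit([(w,[[35,19.55,0],[35,-19.55,0],[-35,24.45,0],[-35,-24.45,0],[-66,12,50],[-66,-12,50]],np.array([[360,120],[428,121],[354,249],[432,250],[368,321],[415,322]])/1.5625)],[653,-83,-.086]);print(q,e.tolist())
c,s=np.cos(q[2]),np.sin(q[2]);print("block",q[0]-50*c,q[1]-50*s)
print("pot top front edge",unproj(w,np.array((396,437))/1.5625,45),unproj(w,np.array((396,402))/1.5625,0))
E
```

```text
[ 6.55402458e+02 -8.29880086e+01 -9.42361025e-02] [[-0.9, 0.0], [1.2, 0.0], [-2.1, -1.6], [1.4, -1.5], [0.1, 1.6], [0.3, 1.3]]
block 605.6243047678353 -78.28317416194197
pot top front edge [522.73009383 -73.66685695  45.        ] [521.43828495 -73.94210432   0.        ]
```

Call:
servo_tool(
  deltas=[
    {"x": 2, "y": -1, "z": -40, "rx": 0, "ry": 0, "rz": -0.008, "gripper": 1},
    {"x": 2, "y": -1, "z": -75, "rx": 0, "ry": 0, "rz": -0.008, "gripper": 1},
    {"x": 2, "y": -1, "z": -105, "rx": 0, "ry": 0, "rz": -0.008, "gripper": 1},
    {"x": 2, "y": -1, "z": -125, "rx": 0, "ry": 0, "rz": -0.008, "gripper": 1},
    {"x": 2, "y": -1, "z": -137, "rx": 0, "ry": 0, "rz": -0.008, "gripper": 1},
    {"x": 2, "y": -1, "z": -141, "rx": 0, "ry": 0, "rz": -0.008, "gripper": 1},
    {"x": 2, "y": -1, "z": -141, "rx": 0, "ry": 0, "rz": -0.008, "gripper": 1},
  ],
  newtons=40,
)

```text
clock: 4.3
eef_pos: [605.0, -78.3, 13.7]
tcp_rot: [-3.142, 0.0, -0.091]
contact_force: [1.1, -0.7, -0.0]
opening: 1.004
grasp_force: 0.0
```

Call:
servo_tool(
  deltas=[
    {"x": 0, "y": 0, "z": 0, "rx": 0, "ry": 0, "rz": 0, "gripper": -0.2},
    {"x": 0, "y": 0, "z": 0, "rx": 0, "ry": 0, "rz": 0, "gripper": -0.4},
    {"x": 0, "y": 0, "z": 0, "rx": 0, "ry": 0, "rz": 0, "gripper": -1},
    {"x": 0, "y": 0, "z": 0, "rx": 0, "ry": 0, "rz": 0, "gripper": -1},
    {"x": 0, "y": 0, "z": 0, "rx": 0, "ry": 0, "rz": 0, "gripper": -1},
    {"x": 0, "y": 0, "z": 0, "rx": 0, "ry": 0, "rz": 0, "gripper": -1},
    {"x": 0, "y": 0, "z": 0, "rx": 0, "ry": 0, "rz": 0, "gripper": -1},
    {"x": 0, "y": 0, "z": 0, "rx": 0, "ry": 0, "rz": 0, "gripper": -1},
  ],
  newtons=40,
)

```text
clock: 5.1
eef_pos: [605.2, -78.9, 14.1]
tcp_rot: [-3.142, -0.001, -0.092]
contact_force: [-1.9, 0.7, 6.0]
opening: 0.274
grasp_force: 40.2
```

Call:
servo_tool(
  deltas=[
    {"x": 0, "y": 0, "z": 0, "rx": 0, "ry": 0, "rz": 0, "gripper": -1},
    {"x": 0, "y": 0, "z": 10, "rx": 0, "ry": 0, "rz": 0, "gripper": -1},
    {"x": 0, "y": 0, "z": 30, "rx": 0, "ry": 0, "rz": 0, "gripper": -1},
    {"x": 0, "y": 0, "z": 55, "rx": 0, "ry": 0, "rz": 0, "gripper": -1},
    {"x": -5, "y": 10, "z": 70, "rx": 0, "ry": 0, "rz": 0, "gripper": -1},
    {"x": -20, "y": 40, "z": 70, "rx": 0, "ry": 0, "rz": 0.01, "gripper": -1},
    {"x": -38, "y": 76, "z": 70, "rx": 0, "ry": 0, "rz": 0.02, "gripper": -1},
    {"x": -56, "y": 112, "z": 70, "rx": 0, "ry": 0, "rz": 0.03, "gripper": -1},
    {"x": -74, "y": 148, "z": 70, "rx": 0, "ry": 0, "rz": 0.035, "gripper": -1},
    {"x": -92, "y": 184, "z": 70, "rx": 0, "ry": 0, "rz": 0.035, "gripper": -1},
  ],
  newtons=80,
)

```text
clock: 6.1
eef_pos: [511.1, 106.6, 83.6]
tcp_rot: [-3.142, 0.001, -0.057]
contact_force: [1.4, 0.5, -4.9]
opening: 0.268
grasp_force: 78.6
```

Call:
servo_tool(
  deltas=[
    {"x": -12, "y": 24, "z": 0, "rx": 0, "ry": 0, "rz": 0, "gripper": -1},
    {"x": -20, "y": 40, "z": 0, "rx": 0, "ry": 0, "rz": 0, "gripper": -1},
    {"x": -20, "y": 40, "z": -20, "rx": 0, "ry": 0, "rz": 0, "gripper": -1},
    {"x": -20, "y": 40, "z": -40, "rx": 0, "ry": 0, "rz": 0, "gripper": -1},
    {"x": -20, "y": 40, "z": -40, "rx": 0, "ry": 0, "rz": 0, "gripper": -1},
    {"x": -20, "y": 40, "z": -40, "rx": 0, "ry": 0, "rz": 0, "gripper": -1},
  ],
  newtons=80,
)

```text
clock: 6.7
eef_pos: [492.1, 145.2, 43.6]
tcp_rot: [3.141, 0.001, -0.057]
contact_force: [-0.1, 0.9, -2.4]
opening: 0.273
grasp_force: 78.6
```

```bash
python3 - <<'E'
from rig import r
from h import *
import pickle
s=r.sense();w=r.camera_params("wrist");im=r.grab_frame("wrist")
print(s["clock"],s["eef_pos"],s["tcp_rot"],s["opening"],s["contact_force"],s["wrist_torque"])
pickle.dump(w,open("w3.pkl","wb"));cv2.imwrite("pics/w3.png",im)
cv2.imwrite("pics/w3_v.png",cv2.convertScaleAbs(cv2.resize(im,(800,600),interpolation=cv2.INTER_CUBIC),alpha=1.5))
E
```

```text
6.7 [492.11853181 145.15418477  43.60239993] [ 3.14119755e+00  1.28268739e-03 -5.71575292e-02] 0.27330110560490717 [-0.13812375  0.89621678 -2.44129197] [-0.01109264  0.04882859 -0.01404657]
```

View pics/w3_v.png

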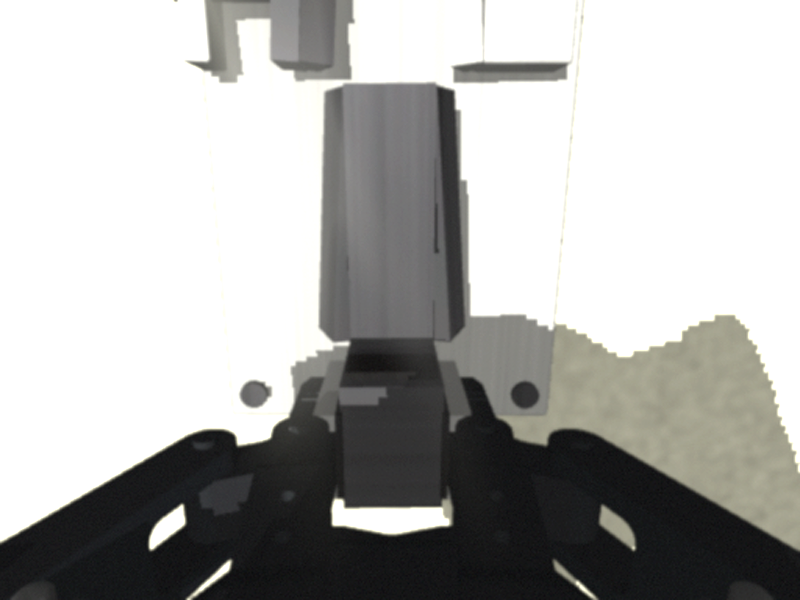

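The tongue's front centre is at about x = 390 and the mouth's mid is at about x = 393 (edges 333 and 453), so I'm 0.6 mm to the left. I'll correct that and lower gently.

Call:
servo_tool(
  deltas=[
    {"x": 0, "y": -0.6, "z": -8, "rx": 0, "ry": 0, "rz": 0, "gripper": -1},
    {"x": 0, "y": -0.6, "z": -13, "rx": 0, "ry": 0, "rz": 0, "gripper": -1},
    {"x": 0, "y": -0.6, "z": -15, "rx": 0, "ry": 0, "rz": 0, "gripper": -1},
    {"x": 0, "y": -0.6, "z": -16, "rx": 0, "ry": 0, "rz": 0, "gripper": -1},
    {"x": 0, "y": -0.6, "z": -16, "rx": 0, "ry": 0, "rz": 0, "gripper": -1},
  ],
  newtons=80,
)

```text
clock: 7.25
eef_pos: [492.8, 144.4, 27.4]
tcp_rot: [3.142, 0.0, -0.057]
contact_force: [-0.9, -0.0, -2.8]
opening: 0.271
grasp_force: 78.6
```

Call:
servo_tool(
  deltas=[
    {"x": 0, "y": 0, "z": -0.6, "rx": 0, "ry": 0, "rz": 0, "gripper": -1},
    {"x": 0, "y": 0, "z": -1.2, "rx": 0, "ry": 0, "rz": 0, "gripper": -1},
    {"x": 0, "y": 0, "z": -1.2, "rx": 0, "ry": 0, "rz": 0, "gripper": -1},
  ],
  newtons=80,
)

```text
clock: 7.55
eef_pos: [492.9, 144.5, 26.3]
tcp_rot: [-3.142, -0.0, -0.057]
contact_force: [0.3, -0.8, -4.0]
opening: 0.27
grasp_force: 78.6
```

Call:
servo_tool(
  deltas=[
    {"x": 0, "y": 0, "z": -0.5, "rx": 0, "ry": 0, "rz": 0, "gripper": -1},
    {"x": 0, "y": 0, "z": -0.5, "rx": 0, "ry": 0, "rz": 0, "gripper": -1},
  ],
  newtons=80,
)

```text
clock: 7.75
eef_pos: [492.9, 144.5, 26.2]
tcp_rot: [-3.142, -0.0, -0.057]
contact_force: [-2.1, -1.2, 3.4]
opening: 0.27
grasp_force: 79.7
```

Call:
servo_tool(
  deltas=[
    {"x": 0, "y": 0, "z": -0.5, "rx": 0, "ry": 0, "rz": 0, "gripper": -1},
    {"x": 0, "y": 0, "z": -0.5, "rx": 0, "ry": 0, "rz": 0, "gripper": -1},
  ],
  newtons=80,
)

```text
clock: 7.95
eef_pos: [492.9, 144.5, 26.1]
tcp_rot: [-3.142, -0.0, -0.057]
contact_force: [-4.4, -0.3, 10.9]
opening: 0.274
grasp_force: 81.1
```

Call:
servo_tool(
  deltas=[
    {"x": 0, "y": 0, "z": 0.5, "rx": 0, "ry": 0, "rz": 0, "gripper": -0.3},
    {"x": 0, "y": 0, "z": 0.5, "rx": 0, "ry": 0, "rz": 0, "gripper": -0.3},
    {"x": 0, "y": 0, "z": 0.5, "rx": 0, "ry": 0, "rz": 0, "gripper": -0.3},
    {"x": 0, "y": 0, "z": 0.5, "rx": 0, "ry": 0, "rz": 0, "gripper": -1},
    {"x": 0, "y": 0, "z": 0.5, "rx": 0, "ry": 0, "rz": 0, "gripper": -1},
    {"x": 0, "y": 0, "z": 0.5, "rx": 0, "ry": 0, "rz": 0, "gripper": -1},
    {"x": 0, "y": 0, "z": 0.5, "rx": 0, "ry": 0, "rz": 0, "gripper": -1},
  ],
  newtons=40,
)

```text
clock: 8.65
eef_pos: [493.1, 144.6, 25.9]
tcp_rot: [-3.141, -0.0, -0.057]
contact_force: [0.0, 0.9, 2.0]
opening: 0.276
grasp_force: 39.8
```

Call:
servo_tool(
  deltas=[
    {"x": 4, "y": -0.2, "z": 0, "rx": 0, "ry": 0, "rz": 0, "gripper": -1},
    {"x": 8, "y": -0.45, "z": 0, "rx": 0, "ry": 0, "rz": 0, "gripper": -1},
    {"x": 12, "y": -0.7, "z": 0, "rx": 0, "ry": 0, "rz": 0, "gripper": -1},
    {"x": 16, "y": -0.9, "z": 0, "rx": 0, "ry": 0, "rz": 0, "gripper": -1},
    {"x": 20, "y": -1.15, "z": 0, "rx": 0, "ry": 0, "rz": 0, "gripper": -1},
    {"x": 20, "y": -1.15, "z": 0, "rx": 0, "ry": 0, "rz": 0, "gripper": -1},
  ],
  newtons=40,
)

```text
clock: 9.25
eef_pos: [513.2, 143.3, 25.9]
tcp_rot: [3.142, -0.0, -0.057]
contact_force: [-0.3, -1.1, 3.6]
opening: 0.275
grasp_force: 40.1
```

Call:
servo_tool(
  deltas=[
    {"x": 4, "y": -0.2, "z": 0, "rx": 0, "ry": 0, "rz": 0, "gripper": -1},
    {"x": 8, "y": -0.45, "z": 0, "rx": 0, "ry": 0, "rz": 0, "gripper": -1},
    {"x": 12, "y": -0.7, "z": 0, "rx": 0, "ry": 0, "rz": 0, "gripper": -1},
    {"x": 14, "y": -0.8, "z": 0, "rx": 0, "ry": 0, "rz": 0, "gripper": -1},
    {"x": 14, "y": -0.8, "z": 0, "rx": 0, "ry": 0, "rz": 0, "gripper": -1},
  ],
  newtons=40,
)

```text
clock: 9.75
eef_pos: [526.7, 142.5, 25.9]
tcp_rot: [3.141, 0.0, -0.057]
contact_force: [-2.0, 0.9, 5.0]
opening: 0.271
grasp_force: 40.2
```

```bash
python3 - <<'E'
from rig import r
from h import *
import pickle
s=r.sense();w=r.camera_params("wrist");im=r.grab_frame("wrist")
print(s["clock"],s["eef_pos"],s["tcp_rot"],s["contact_force"],s["wrist_torque"])
cv2.imwrite("pics/w4_v.png",cv2.resize(im[:260,150:370],(660,600),interpolation=cv2.INTER_CUBIC))
E
```

```text
9.75 [526.66937571 142.48125151  25.90861616] [ 3.14145215e+00  4.57602177e-04 -5.72211730e-02] [-2.02894533  0.90725182  4.95149286] [-0.0906149   0.2093298  -0.02681607]
```

View pics/w4_v.png

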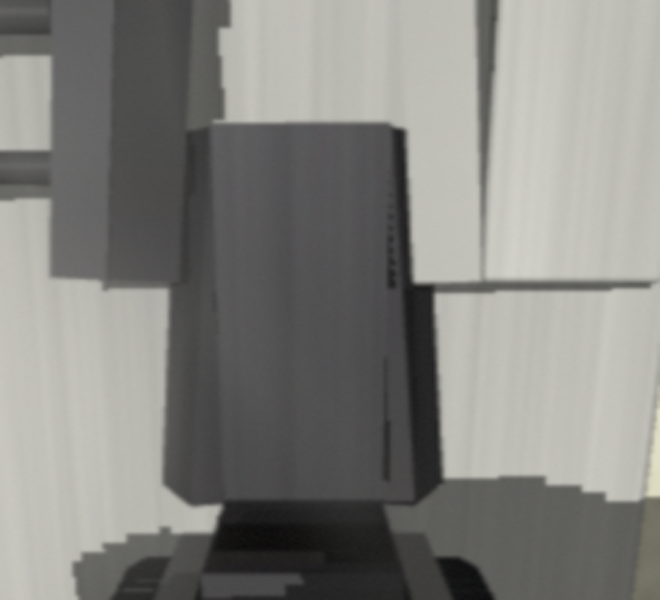

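The tongue is inside the way and flat. The top gap is about 21 px on the left and 14 px on the right (7.4 px/mm), so I'll nudge +0.5 mm in y. About 34 mm of travel remains.

Call:
servo_tool(
  deltas=[
    {"x": 2, "y": 0.4, "z": 0.1, "rx": 0, "ry": 0, "rz": 0, "gripper": -1},
    {"x": 5, "y": 0.2, "z": 0.2, "rx": 0, "ry": 0, "rz": 0, "gripper": -1},
    {"x": 8, "y": 0.05, "z": 0.2, "rx": 0, "ry": 0, "rz": 0, "gripper": -1},
    {"x": 11, "y": -0.1, "z": 0.2, "rx": 0, "ry": 0, "rz": 0, "gripper": -1},
    {"x": 14, "y": -0.3, "z": 0.2, "rx": 0, "ry": 0, "rz": 0, "gripper": -1},
    {"x": 17, "y": -0.5, "z": 0.2, "rx": 0, "ry": 0, "rz": 0, "gripper": -1},
    {"x": 17, "y": -0.5, "z": 0.2, "rx": 0, "ry": 0, "rz": 0, "gripper": -1},
  ],
  newtons=40,
)

```text
clock: 10.5
eef_pos: [544.5, 142.1, 25.9]
tcp_rot: [-3.141, -0.001, -0.057]
contact_force: [0.1, 0.0, 0.1]
opening: 0.275
grasp_force: 39.6
```

Call:
servo_tool(
  deltas=[
    {"x": 1.5, "y": -0.1, "z": 0, "rx": 0, "ry": 0, "rz": 0, "gripper": -1},
    {"x": 3, "y": -0.2, "z": 0, "rx": 0, "ry": 0, "rz": 0, "gripper": -1},
    {"x": 5, "y": -0.3, "z": 0, "rx": 0, "ry": 0, "rz": 0, "gripper": -1},
    {"x": 6, "y": -0.35, "z": 0, "rx": 0, "ry": 0, "rz": 0, "gripper": -1},
    {"x": 6, "y": -0.35, "z": 0, "rx": 0, "ry": 0, "rz": 0, "gripper": -1},
  ],
  newtons=40,
)

```text
clock: 11.0
eef_pos: [546.9, 142.0, 25.9]
tcp_rot: [3.141, 0.005, -0.058]
contact_force: [-13.3, 5.4, 12.7]
opening: 0.273
grasp_force: 41.2
```

Call:
servo_tool(
  deltas=[
    {"x": -6, "y": 0.35, "z": 0, "rx": 0, "ry": 0, "rz": 0, "gripper": -1},
    {"x": -6, "y": 0.35, "z": 0, "rx": 0, "ry": 0, "rz": 0, "gripper": -1},
    {"x": -6, "y": 0.35, "z": 0, "rx": 0, "ry": 0, "rz": 0, "gripper": -1},
  ],
  newtons=40,
)

```text
clock: 11.3
eef_pos: [543.5, 142.1, 25.9]
tcp_rot: [3.142, 0.001, -0.057]
contact_force: [-2.5, 1.6, 1.6]
opening: 0.277
grasp_force: 40.3
```

```bash
python3 - <<'E'
from rig import r
from h import *
s=r.sense();w=r.camera_params("wrist");im=r.grab_frame("wrist")
print(s["clock"],s["eef_pos"],s["tcp_rot"],s["contact_force"],s["wrist_torque"])
cv2.imwrite("pics/w5_v.png",cv2.convertScaleAbs(cv2.resize(im[20:220,170:350],(720,600),interpolation=cv2.INTER_CUBIC),alpha=1.3))
E
```

```text
11.3 [543.48642497 142.05097267  25.91304917] [ 3.14151823e+00  7.01178748e-04 -5.71397984e-02] [-2.46887012  1.60719297  1.64392891] [0.2477167  0.53464809 0.0579011 ]
```

View pics/w5_v.png

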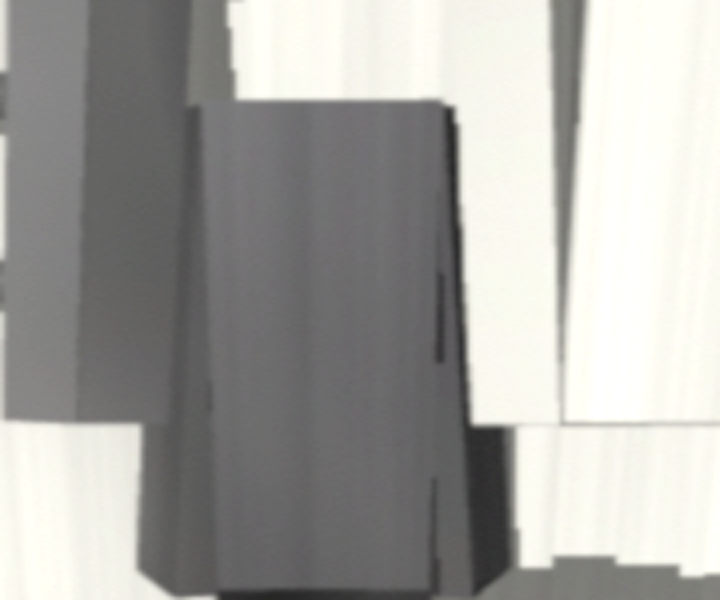

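The tongue's tail is too near the −y wall: at the mouth the gap is 19 px on the left and 7 px on the right, while at the tip it is 13 px on both sides (about 10 px/mm). I'll yaw −0.012 about the tip, which moves the TCP +1.1 mm in y, then go on.

Call:
servo_tool(
  deltas=[
    {"x": -1, "y": 0.6, "z": 0, "rx": 0, "ry": 0, "rz": -0.006, "gripper": -1},
    {"x": -1, "y": 1.1, "z": 0, "rx": 0, "ry": 0, "rz": -0.012, "gripper": -1},
    {"x": 1, "y": 1.0, "z": 0, "rx": 0, "ry": 0, "rz": -0.012, "gripper": -1},
    {"x": 3, "y": 0.9, "z": 0, "rx": 0, "ry": 0, "rz": -0.012, "gripper": -1},
    {"x": 5, "y": 0.75, "z": 0, "rx": 0, "ry": 0, "rz": -0.012, "gripper": -1},
    {"x": 5, "y": 0.75, "z": 0, "rx": 0, "ry": 0, "rz": -0.012, "gripper": -1},
  ],
  newtons=30,
)

```text
clock: 11.95
eef_pos: [547.2, 142.6, 25.9]
tcp_rot: [3.141, 0.004, -0.069]
contact_force: [-9.1, 0.5, 7.2]
opening: 0.275
grasp_force: 41.1
```

The jaw stops near 547 in both yaws. I'll let go so it can align freely, then push it from behind with shut fingers, which also tells me whether it is really wedged.

Call:
servo_tool(
  deltas=[
    {"x": -2.3, "y": 0, "z": 0, "rx": 0, "ry": 0, "rz": 0, "gripper": -1},
    {"x": -2.3, "y": 0, "z": 0, "rx": 0, "ry": 0, "rz": 0, "gripper": 0},
    {"x": -2.3, "y": 0, "z": 0, "rx": 0, "ry": 0, "rz": 0, "gripper": 0},
    {"x": -2.3, "y": 0, "z": 0, "rx": 0, "ry": 0, "rz": 0, "gripper": 0},
    {"x": -2.3, "y": 0, "z": 0, "rx": 0, "ry": 0, "rz": 0, "gripper": 0},
    {"x": -2.3, "y": 0, "z": 30, "rx": 0, "ry": 0, "rz": 0, "gripper": 0},
    {"x": -2.3, "y": 0, "z": 65, "rx": 0, "ry": 0, "rz": 0, "gripper": 0},
    {"x": -25, "y": 1.5, "z": 80, "rx": 0, "ry": 0, "rz": 0.012, "gripper": -1},
    {"x": -55, "y": 3, "z": 80, "rx": 0, "ry": 0, "rz": 0.012, "gripper": -1},
    {"x": -55, "y": 3, "z": 80, "rx": 0, "ry": 0, "rz": 0.012, "gripper": -1},
  ],
  newtons=30,
)

```text
clock: 12.95
eef_pos: [490.4, 145.5, 106.2]
tcp_rot: [3.141, 0.002, -0.057]
contact_force: [-0.4, -0.8, 0.1]
opening: 0.008
grasp_force: 0.0
```

Call:
servo_tool(
  deltas=[
    {"x": 0, "y": 0, "z": -35, "rx": 0, "ry": 0, "rz": 0, "gripper": -1},
    {"x": 0, "y": 0, "z": -60, "rx": 0, "ry": 0, "rz": 0, "gripper": -1},
    {"x": 0, "y": 0, "z": -80, "rx": 0, "ry": 0, "rz": 0, "gripper": -1},
    {"x": 0, "y": 0, "z": -83, "rx": 0, "ry": 0, "rz": 0, "gripper": -1},
    {"x": 0, "y": 0, "z": -83, "rx": 0, "ry": 0, "rz": 0, "gripper": -1},
  ],
  newtons=30,
)

```text
clock: 13.45
eef_pos: [493.8, 145.7, 22.6]
tcp_rot: [3.141, 0.001, -0.057]
contact_force: [-0.1, -0.3, 0.4]
opening: -0.001
grasp_force: 0.0
```

```bash
python3 - <<'E'
from rig import r
from h import *
s=r.sense();w=r.camera_params("wrist");im=r.grab_frame("wrist")
print(s["clock"],s["eef_pos"],s["tcp_rot"],s["contact_force"],s["wrist_torque"])
cv2.imwrite("pics/w6.png",im)
cv2.imwrite("pics/w6_v.png",cv2.convertScaleAbs(cv2.resize(im,(800,600),interpolation=cv2.INTER_CUBIC),alpha=1.5))
E
```

```text
13.45 [493.83503239 145.70534065  22.64004466] [ 3.14121753e+00  1.10534045e-03 -5.73089316e-02] [-0.13389862 -0.33503722  0.39487306] [-0.01323185 -0.01321333  0.02887251]
```

View pics/w6_v.png

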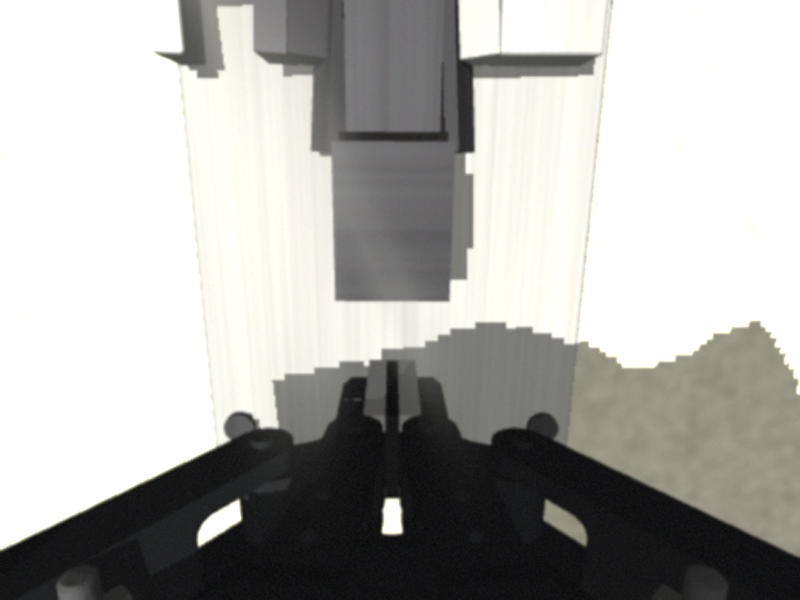

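The jaw rests in the way, with its block's rear edge at row 300. The shut fingers are centred behind it at about x = 392. I'll push gently.

Call:
servo_tool(
  deltas=[
    {"x": 4, "y": -0.4, "z": 0, "rx": 0, "ry": 0, "rz": 0, "gripper": -1},
    {"x": 8, "y": -0.6, "z": 0, "rx": 0, "ry": 0, "rz": 0, "gripper": -1},
    {"x": 12, "y": -0.8, "z": 0, "rx": 0, "ry": 0, "rz": 0, "gripper": -1},
    {"x": 16, "y": -1.0, "z": 0, "rx": 0, "ry": 0, "rz": 0, "gripper": -1},
    {"x": 19, "y": -1.2, "z": 0, "rx": 0, "ry": 0, "rz": 0, "gripper": -1},
    {"x": 21, "y": -1.3, "z": 0, "rx": 0, "ry": 0, "rz": 0, "gripper": -1},
    {"x": 21, "y": -1.3, "z": 0, "rx": 0, "ry": 0, "rz": 0, "gripper": -1},
  ],
  newtons=30,
)

```text
clock: 14.2
eef_pos: [515.1, 144.5, 23.0]
tcp_rot: [-3.142, -0.0, -0.057]
contact_force: [0.6, 0.5, -0.5]
opening: -0.004
grasp_force: 0.0
```

Call:
servo_tool(
  deltas=[
    {"x": 1, "y": -0.1, "z": 0, "rx": 0, "ry": 0, "rz": 0, "gripper": -1},
    {"x": 2, "y": -0.1, "z": 0, "rx": 0, "ry": 0, "rz": 0, "gripper": -1},
    {"x": 3, "y": -0.2, "z": 0, "rx": 0, "ry": 0, "rz": 0, "gripper": -1},
    {"x": 3, "y": -0.2, "z": 0, "rx": 0, "ry": 0, "rz": 0, "gripper": -1},
  ],
  newtons=30,
)

```text
clock: 14.6
eef_pos: [518.0, 144.3, 23.0]
tcp_rot: [-3.142, -0.0, -0.057]
contact_force: [0.2, -0.4, 0.9]
opening: -0.005
grasp_force: 0.0
```

Call:
servo_tool(
  deltas=[
    {"x": 1, "y": -0.1, "z": 0, "rx": 0, "ry": 0, "rz": 0, "gripper": -1},
    {"x": 2, "y": -0.1, "z": 0, "rx": 0, "ry": 0, "rz": 0, "gripper": -1},
    {"x": 3, "y": -0.2, "z": 0, "rx": 0, "ry": 0, "rz": 0, "gripper": -1},
    {"x": 3, "y": -0.2, "z": 0, "rx": 0, "ry": 0, "rz": 0, "gripper": -1},
  ],
  newtons=30,
)

```text
clock: 15.0
eef_pos: [520.6, 144.0, 22.9]
tcp_rot: [3.141, 0.001, -0.057]
contact_force: [-0.8, -1.1, 0.1]
opening: -0.002
grasp_force: 0.0
```

Call:
servo_tool(
  deltas=[
    {"x": 1, "y": -0.1, "z": 0, "rx": 0, "ry": 0, "rz": 0, "gripper": -1},
    {"x": 2, "y": -0.1, "z": 0, "rx": 0, "ry": 0, "rz": 0, "gripper": -1},
    {"x": 2, "y": -0.1, "z": 0, "rx": 0, "ry": 0, "rz": 0, "gripper": -1},
  ],
  newtons=30,
)

```text
clock: 15.3
eef_pos: [520.9, 143.6, 22.5]
tcp_rot: [3.141, 0.004, -0.057]
contact_force: [-6.2, 0.1, -0.1]
opening: -0.003
grasp_force: 0.0
```

Call:
servo_tool(
  deltas=[
    {"x": 0.5, "y": 0, "z": 0, "rx": 0, "ry": 0, "rz": 0, "gripper": -1},
    {"x": 1, "y": 0, "z": 0, "rx": 0, "ry": 0, "rz": 0, "gripper": -1},
    {"x": 1, "y": 0, "z": 0, "rx": 0, "ry": 0, "rz": 0, "gripper": -1},
  ],
  newtons=30,
)

```text
clock: 15.6
eef_pos: [520.9, 143.5, 22.3]
tcp_rot: [3.14, 0.006, -0.057]
contact_force: [-9.4, 0.6, 3.4]
opening: 0.005
grasp_force: 0.0
```

Call:
servo_tool(
  deltas=[
    {"x": 0.5, "y": 0, "z": 0, "rx": 0, "ry": 0, "rz": 0, "gripper": -1},
    {"x": 0.8, "y": 0, "z": 0, "rx": 0, "ry": 0, "rz": 0, "gripper": -1},
    {"x": 0.8, "y": 0, "z": 0, "rx": 0, "ry": 0, "rz": 0, "gripper": -1},
  ],
  newtons=30,
)

```text
clock: 15.9
eef_pos: [520.8, 143.4, 22.1]
tcp_rot: [3.14, 0.007, -0.057]
contact_force: [-11.7, 0.8, 4.2]
opening: -0.001
grasp_force: 0.0
```

Call:
servo_tool(
  deltas=[
    {"x": 0.5, "y": 0, "z": 0.3, "rx": 0, "ry": 0, "rz": 0, "gripper": -1},
    {"x": 1, "y": 0, "z": 0.3, "rx": 0, "ry": 0, "rz": 0, "gripper": -1},
    {"x": 1, "y": 0, "z": 0.3, "rx": 0, "ry": 0, "rz": 0, "gripper": -1},
    {"x": 1, "y": 0, "z": 0.3, "rx": 0, "ry": 0, "rz": 0, "gripper": -1},
  ],
  newtons=30,
)

```text
clock: 16.3
eef_pos: [520.9, 143.3, 22.1]
tcp_rot: [3.139, 0.009, -0.057]
contact_force: [-13.5, 1.9, 4.0]
opening: -0.001
grasp_force: 0.0
```

Call:
servo_tool(
  deltas=[
    {"x": 0.4, "y": 0, "z": 0.2, "rx": 0, "ry": 0, "rz": 0, "gripper": -1},
    {"x": 0.7, "y": 0, "z": 0.2, "rx": 0, "ry": 0, "rz": 0, "gripper": -1},
    {"x": 0.7, "y": 0, "z": 0.2, "rx": 0, "ry": 0, "rz": 0, "gripper": -1},
    {"x": 0.7, "y": 0, "z": 0.2, "rx": 0, "ry": 0, "rz": 0, "gripper": -1},
  ],
  newtons=30,
)

```text
clock: 16.7
eef_pos: [520.9, 143.3, 22.2]
tcp_rot: [3.139, 0.01, -0.058]
contact_force: [-15.7, 1.7, 4.3]
opening: -0.002
grasp_force: 0.0
```

Call:
servo_tool(
  deltas=[
    {"x": -5, "y": 0, "z": 0, "rx": 0, "ry": 0, "rz": 0, "gripper": -1},
    {"x": -20, "y": 1, "z": 0, "rx": 0, "ry": 0, "rz": 0, "gripper": -1},
    {"x": -20, "y": 1, "z": 40, "rx": 0, "ry": 0, "rz": 0, "gripper": -1},
    {"x": -20, "y": 1, "z": 80, "rx": 0, "ry": 0, "rz": 0, "gripper": -1},
    {"x": 10, "y": 0, "z": 90, "rx": 0, "ry": 0, "rz": 0, "gripper": -1},
    {"x": 30, "y": -2, "z": 90, "rx": 0, "ry": 0, "rz": 0, "gripper": -1},
    {"x": 30, "y": -2, "z": 90, "rx": 0, "ry": 0, "rz": 0, "gripper": -1},
  ],
  newtons=30,
)

```text
clock: 17.4
eef_pos: [559.9, 142.1, 114.8]
tcp_rot: [-3.14, -0.005, -0.058]
contact_force: [0.8, 0.3, -0.0]
opening: 0.002
grasp_force: 0.0
```

```bash
python3 - <<'E'
from rig import r
from h import *
import pickle
s=r.sense();w=r.camera_params("wrist");im=r.grab_frame("wrist")
print(s["clock"],s["eef_pos"],s["contact_force"])
pickle.dump(w,open("w7.pkl","wb"));cv2.imwrite("pics/w7.png",im)
c=im[0:225,120:420]
g=(255*(c/255.)**0.6).astype(np.uint8)
cv2.imwrite("pics/w7_v.png",cv2.resize(g,(800,600),interpolation=cv2.INTER_CUBIC))
E
```

```text
17.4 [559.88606746 142.12452951 114.84713117] [ 0.78663522  0.27248806 -0.00126953]
```

View pics/w7_v.png

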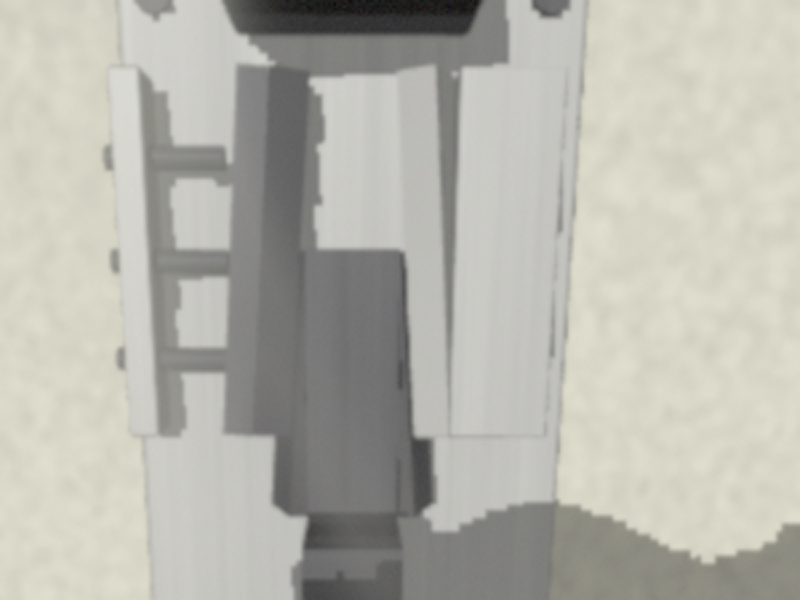

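The final picture shows the tongue tip at (353,250), about 46 mm into the way. Its top edges, near x = 302 and x = 404, lie flush against the strip and the −y wall with no floor showing. The jaw is flat and straight, and it stopped solidly under 15.7 N. The gripper is clear.

```bash
python3 - <<'E'
from rig import r
print(r.sign_off())
E
```

```text
the job is handed in; nothing more can be done
None
```

I slid the correct (larger) jaw flat into the tapered way and pushed it home from behind at a measured 15.7 N, to about 11 mm past the bed's centre; it stayed in place when I backed off, and the job is handed in at about 17 s with the gripper clear and the other things untouched.

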